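Set the sample roaster to cooling: pan home, air lever past half to full

ROBOT

A 6-joint arm with a two-finger parallel gripper is mounted at the origin on the work surface. World frame = base frame: x ahead of the robot, y to its left, z up, the work surface at z = 0. Lengths are in m, angles in rad, forces in N, time in s.
With the tool pointing down it reaches from about 0.35 to 0.925 m from the base axis. Payload 6.4 kg.
Tool frame: the origin (TCP) lies between the finger pads; the fingertips stand 11 mm ahead of it and the grasp point (between the pads) lies 8 mm behind it; z points along the fingers, x is the direction in which the jaws open and shut, and the axes are right-handed (so a half turn about z gives the same grasp; the last joint's range is limited). The gripper opens to 85 mm and grips with 20 to 120 N. Pads are 22 mm wide; open, the fingers measure 114 mm over their backs; the gripper's body (76 mm by 85 mm) begins 54 mm behind the grasp point. The pads swing forward as they close: fully open they stand 13 mm farther back than shut.
Start: joints at [1.142, 0.245, 1.558, -0, 1.339, -0.174], TCP at [0.164, 0.629, 0.242] pointing down, gripper open.
Joint ranges: [-3.13, 3.13], [-1.02, 2.26], [0.13, 2.54], [-0.95, 4.09], [0.21, 2.88], [-2.74, 2.74]. Speed limits (rad/s): [2.57, 2.57, 3.14, 3.14, 3.14, 3.14].

INTERFACE

Orientations are given as a unit quaternion [w, x, y, z].
In Python, from station import bot gives the robot as it stands. The module is installed in compiled form; this text tells all that it offers.
- The arm moves only by the shell command python3 -m creep 'ROWS'. ROWS is JSON, a list that holds one entry, the list of rows, each a list of 5 numbers: the shift along the tool's x, y, z in cm, then the turn about the tool's z in degrees, then the opening, from 0 (shut) to 1 (fully open). A call has 1 to 12 rows; each row shifts and turns the commanded pose from where the row before left it, along the tool's axes as they then stand; what a row does not reach is not made up. A row lasts 1/8 s, in which the tool goes at most 62.5 mm and 10.7 degrees, less where a joint would pass 70% of its speed; a pose out of reach is approached as far as the arm can. A call with a gripper value outside its range is refused whole. The fingers move at their own pace and stop on an object; the grip force is fixed at half the most. Time passes only in rows, so rows that do not move let the fingers close. It gives the time, the measured TCP pose, the force and the opening at its end, in the units of the state.
- bot.sense(): the state, without advancing time (a new reading comes with each control period).
- bot.get_image(name): name is "scene" or "top"; returns a dict with "pixels" (400x640x3 uint8, red, green, blue), "depth" (400x640 float32, m along the optical axis (not along the pixel's ray), 0 where there is no reading), "vfov" (degrees; the focal length in pixels is half the picture's height over the tangent of half this angle, whatever the lens; pixels are square), "cx", "cy" (the principal point, pixels), "R" (3x3) and "t" (3): a world point X has camera coordinates R X + t. Camera axes: x right, y down, z forward; pixel columns grow to the right and rows downward; lengths in m; the calibration is good to about 2 mm. A picture is of the moment at which its call begins.
- bot.sign_off(): hands the job in, once; it reports no verdict.
The state is a dict: "time_s": time; "joint_pos": joint angles; "qd": joint speeds; "tau": joint torques, N m; "eef_pos": TCP position; "tool_rot": TCP orientation; "force": force on the tool from outside, world axes, zero at the start; "torque": the same for the moment, N m; "grip_width": finger opening in m.
Only numpy, scipy, OpenCV 4.12 (cv2) and the standard library are available. Lean on these libraries where they do the work, as an engineer would, in place of code of your own. Each camera call takes 0.05 s, during which the arm holds its last target. There are 200 camera calls.

TASK

Get the small drum roaster ready to cool the next sample: push its perforated cooling pan straight in along the deck until it is fully home against the back stop under the chute, and push the wooden-knobbed air lever from the red end, past the half-air notch in the middle, right over to the blue end so that it stays there. Push with the fingertips only: the pan must stay down on the deck, nothing is picked up, and the glasses, jars and tin stay where they stand.

Things in the scene. Friction and masses are not known exactly. Their poses are not given: they have to be found in the camera images.
- roaster: Benchtop drum sample roaster, fixed, but at a new place and turn each time. Origin: on the table under the centre of the pan's home place. x points from its front into the machine to the drum (pan and lever are both pushed this way), z up. Drum face at x = 124 mm, 350 mm high; hopper behind it up to 450 mm; the chute over x = 50 to 120 mm ends 100 mm above the table.
- pan_home (a point): Point on the deck where the centre of the pan's underside lies when the pan is fully home: 30 mm above the roaster's origin. The steel deck's top is 30 mm above the table and reaches to x = -215 mm in front. Its 16 mm high guide rails narrow from a gap of 176 mm at x = -205 mm to 128 mm at x = 40 mm; the back stop's face is at x = 75 mm.
- pan: Loose cooling pan: open aluminium tray with perforated floor, 150 mm (x) by 120 mm (y) by 45 mm high, about 0.35 kg, on the deck between the rails, 70 to 120 mm out to the front. Origin: centre of its underside; its x axis points to its back edge, the way it is pushed in. Fully home, its back edge meets the stop. It slides with a few newtons.
- pan_handle (a point): Middle of the brown wooden bar of the pan's front handle: a level round bar 10 mm thick and 76 mm long across the pan, 32 mm in front of the pan's front wall and 107 mm in front of the pan's origin, 34 mm above the pan's underside.
- air_lever (a joint): Lever angle in rad: 0 front stop (red dot, leaning 0.4 to the roaster's front), 0.4 upright in the half-air notch (yellow dot), 0.8 rear stop (blue dot, leaning 0.4 to the drum). A sprung ball clicks between two humps at the notch: 5 to 7 N at the knob to push it in or out. Past the humps (below 0.2 or above 0.6) the lever falls to the stop by its own weight.
- lever_knob (a point): Centre of the dark wooden knob, 32 mm across and 36 mm long, on an 11 mm steel rod, 155 mm above the pivot. It swings in the roaster's x, z plane at y = -135 mm, from x = -160 mm to x = -40 mm of the roaster's frame, 183 mm above the table at both ends and 195 mm upright.
- lever_pivot (a point): Pivot of the lever, inside the black air console: x = -100, y = -135, z = 40 mm in the roaster's frame; its axis lies along the roaster's y. The console is a box 110 mm high from x = -205 to 95 mm and y = -175 to -95 mm, with a sloped control panel up to 170 mm high over x = 10 to 120 mm. The rod comes out of a slot in its top.
- tasting_glass0: Small clear tasting glass, 72 mm across, 58 mm high, on the wooden flight tray; origin at the centre of its underside. To be left alone.
- tasting_glass1: Another of the same, on the flight tray. To be left alone.
- tasting_glass2: Another of the same, on the flight tray. To be left alone.
- jar_green: Glass storage jar with pale beans and a wooden lid, 96 mm across, 133 mm high; origin at the centre of its underside. To be left alone.
- jar_roast: The same jar with dark beans. To be left alone.
- tumbler: Clear water tumbler, 76 mm across, 90 mm high, near the roaster's front; origin at the centre of its underside. To be left alone.
- sample_tin: Aluminium sample tin with black lid, 63 mm across, 80 mm high, beside the roaster's deck; origin at the centre of its underside. To be left alone.
There are look-alikes about, which are no part of the job. There is more than one size of the pan; the job needs the larger.

How it is judged:
At the end, for the whole second after the job is handed in: The pan lies flat on the deck within 5 mm of its back stop and square to the machine, at rest, and the air lever stands at its rear (blue) stop, beyond 0.74 rad (x of pan in the frame of roaster above -0.005 m and z of pan in the frame of roaster below 0.034 m and angle between the x axis of pan and the x axis of roaster, either way round below 0.06 rad and linear speed of pan below 0.01 m/s and value of joint air_lever above 0.74 rad); the robot touches nothing.
It fails at once if the pan is lifted off the deck (over 10 mm) or tipped (z of pan in the frame of roaster above 0.04 m or angle between pan's own z axis and vertical above 0.12 rad).
It fails at once if a glass, jar or tin is moved more than 20 mm (distance of any of tasting_glass0, tasting_glass1, tasting_glass2, jar_green, jar_roast, tumbler, sample_tin from where it was at the start of the episode above 0.02 m).
It also fails if it takes over 51 s, if anything falls off the work surface, if the arm or the gripper's body presses on something with over 40 N, if the wrist force passes 120 N, or if a joint passes its speed limit or range.

## Working session

There is one attempt and no reset: what is moved stays moved. The work goes in short steps, Python scripts to look and compute and a shell command to move; the robot and the scene stay as the last step left them, time stands still between calls to the robot, and variables do not carry over. Pictures are saved under pics/ and viewed, about 8 in all and at most 12, crops included, and the job is handed in when it is done.

```bash
mkdir -p pics; cat > h.py <<'E'
import numpy as np, cv2, json
from station import bot
def grab(n):
    d=bot.get_image(n); cv2.imwrite(f'pics/{n}_{int(bot.sense()["time_s"]*100)}.png',d['pixels'][:,:,::-1]); np.savez(f'{n}.npz',**d); return d
def load(n): return dict(np.load(n+'.npz'))
def ray(d,u,v):
    f=200/np.tan(np.radians(float(d['vfov']))/2)
    R=d['R'];t=d['t']; c=-R.T@t
    r=R.T@np.array([(u-d['cx'])/f,(v-d['cy'])/f,1]); return c,r
def onz(d,u,v,z):
    c,r=ray(d,u,v); return c+r*(z-c[2])/r[2]
def dep(d,u,v):
    c,r=ray(d,u,v); return c+r*d['depth'][int(v),int(u)]
E
python3 - <<'E'
from h import *
for n in('scene','top'):
    d=grab(n); print(n,d['vfov'],d['cx'],d['cy'],-d['R'].T@d['t'])
s=bot.sense();print(s)
E
ls pics
```

```text
scene 57.14824224965812 319.45723013594625 200.26386492549597 [1.31583771 0.2757891  0.62992607]
top 57.41618839822273 319.3829314193872 194.40596114274064 [0.38771222 0.2414765  1.11098313]
{'time_s': 0.1, 'joint_pos': array([ 1.14190946e+00,  2.45740047e-01,  1.55888786e+00,  6.90583714e-07,
        1.33870372e+00, -1.74087777e-01]), 'qd': array([ 0.00012567, -0.00182613, -0.00284315, -0.00161108,  0.00396297,
        0.0011137 ]), 'tau': array([-9.14398788e-05, -4.30668032e+01, -3.27130830e+01, -2.16680464e-04,
        2.75310202e-03,  4.66852370e-06]), 'eef_pos': array([0.16361678, 0.62857413, 0.24129547]), 'tool_rot': array([ 4.04226477e-04,  7.91217478e-01,  6.11534256e-01, -7.69810328e-04]), 'force': array([-0.22938802,  0.60562831,  0.62775257]), 'torque': array([-0.0017174 , -0.03672462,  0.02980305]), 'grip_width': 0.08514905541907947}
scene_5.png
top_10.png
```

View pics/scene_5.png

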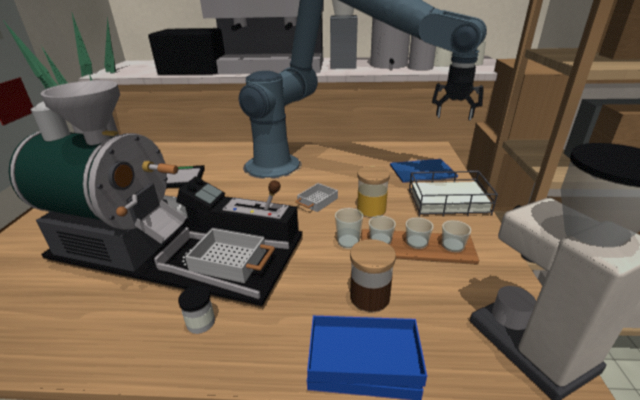

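View pics/top_10.png

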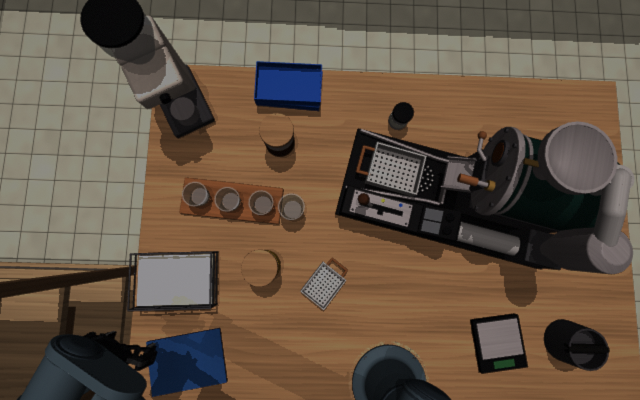

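The top view shows the roaster with its front facing left: pan handle near (365,160), knob near (364,200), tumbler (291,207), jars (277,133) and (261,267). I'll zoom in to pick edges.

```bash
python3 - <<'E'
from h import *
d=load('top'); p=d['pixels'][120:270,325:475,::-1]
cv2.imwrite('pics/c1.png',cv2.resize(p,(600,600),interpolation=cv2.INTER_CUBIC))
d=load('scene'); p=d['pixels'][160:310,130:330,::-1]
cv2.imwrite('pics/c2.png',cv2.resize(p,(800,600),interpolation=cv2.INTER_CUBIC))
E
```

```text
(no output)
```

View pics/c1.png

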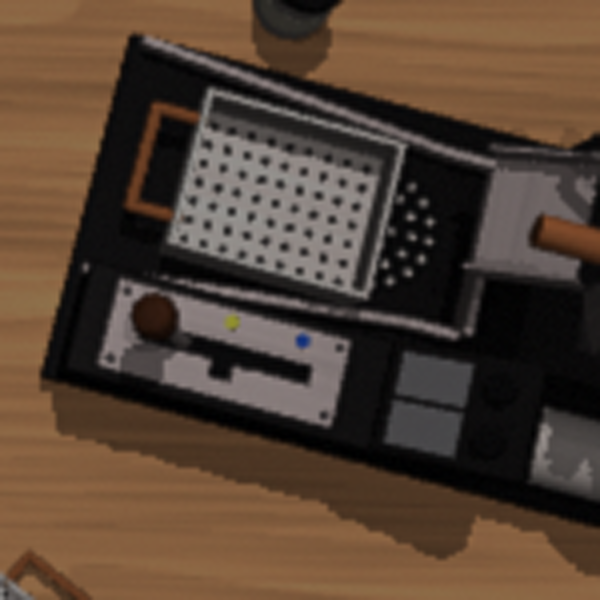

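View pics/c2.png

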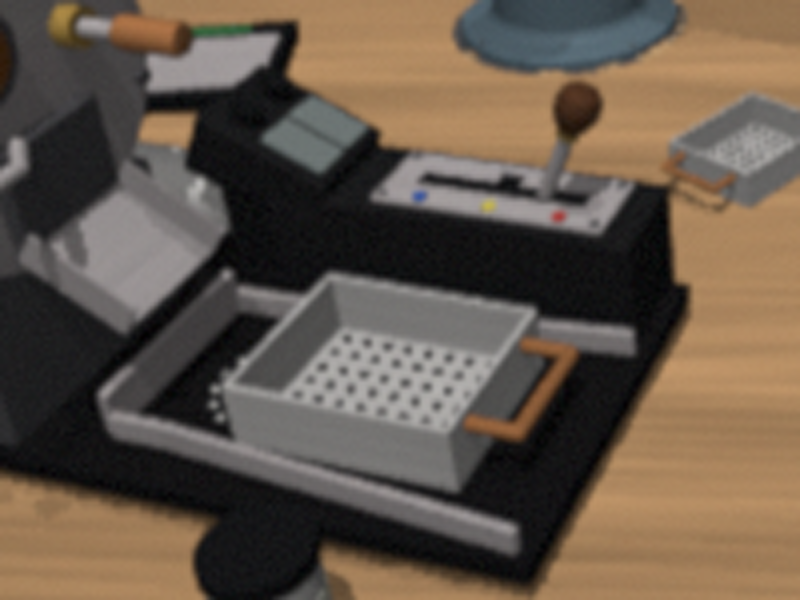

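```bash
cat >> h.py <<'E'
def T(u,v,z,d=None):
    d=d or load('top'); return onz(d,325+u/4,120+v/4,z)
E
python3 - <<'E'
from h import *
np.set_printoptions(precision=4,suppress=True)
q=[T(*p,.11) for p in((120,277),(350,345),(332,425),(100,362))]
print('plate',q)
e=(q[1]-q[0])+(q[2]-q[3]); yaw=np.arctan2(e[1],e[0]);print('yaw plate',yaw,np.linalg.norm(e)/2)
a,b=T(133,35,.03),T(45,378,.03); w=b-a;print('front edge',a,b,np.linalg.norm(w),'yaw',np.arctan2(w[0],-w[1])-np.pi*0, )
# rails: home y axis mid between rail ends
k=T(155,316,.183); print('knob top',k)
s=load('scene')
# knob in two views
c2=lambda u,v:(130+u/4,160+v/4)
c,r=ray(load('top'),325+155/4,120+316/4); C,Q=ray(s,*c2(578,109))
A=np.c_[r,-Q]; l=np.linalg.lstsq(A,C-c,rcond=None)[0]; print('knob2',c+r*l[0],C+Q*l[1])
k=(c+r*l[0]+C+Q*l[1])/2
for n,u,v in(('yellow',232,322),('blue',303,341)): print(n,T(u,v,.11))
for n,u,v in(('red',558,217),('yellow',489,206),('blue',419,197)): print(n,'scene',onz(s,*c2(u,v),.11))
pc=[T(*p,.075) for p in((207,88),(405,143),(370,298),(165,248))]
print('pan',pc,[np.linalg.norm(pc[i]-pc[i-1]) for i in range(4)]); e=(pc[1]-pc[0])+(pc[2]-pc[3]);print('pan yaw',np.arctan2(e[1],e[0]),'centre',sum(pc)/4)
h=[T(*p,.064) for p in((155,105),(130,210))];print('handle',h,sum(h)/2)
h=[onz(s,*c2(*p),.064) for p in((573,352),(520,435))];print('handle scene',h,sum(h)/2)
for y in(yaw,):
    R=np.array([[np.cos(y),-np.sin(y)],[np.sin(y),np.cos(y)]])
    o=k[:2]-R@np.array([-.16,-.135]); print('origin from knob',o)
    for n,p in(('pan',sum(pc)/4),('handle',sum(h)/2),('deck a',a),('deck b',b),('plate c',sum(q)/4)): print(n,R.T@(p[:2]-o))
E
```

```text
plate [array([0.5433, 0.1188, 0.11  ]), array([ 0.5006, -0.0419,  0.11  ]), array([ 0.4448, -0.029 ,  0.11  ]), array([0.4836, 0.1318, 0.11  ])]
yaw plate -1.8189966247988634 0.16578883680711315
front edge [0.7441 0.1015 0.03  ] [0.4781 0.1637 0.03  ] 0.27318525048970016 yaw -1.8005235383644083
knob top [0.5073 0.1048 0.183 ]
knob2 [0.5075 0.1046 0.1814] [0.5073 0.1062 0.1811]
yellow [0.5142 0.0404 0.11  ]
blue [ 0.5024 -0.0091  0.11  ]
red scene [0.5241 0.0895 0.11  ]
yellow scene [0.5116 0.0414 0.11  ]
blue scene [ 0.5013 -0.0082  0.11  ]
pan [array([0.691 , 0.0524, 0.075 ]), array([ 0.6546, -0.0936,  0.075 ]), array([ 0.5391, -0.0666,  0.075 ]), array([0.5709, 0.0822, 0.075 ])] [np.float64(0.12371219341438586), np.float64(0.15042447439911452), np.float64(0.11863052618291595), np.float64(0.152161038803563)]
pan yaw -1.79835911840789 centre [ 0.6139 -0.0064  0.075 ]
handle [array([0.6799, 0.0889, 0.064 ]), array([0.6003, 0.1065, 0.064 ])] [0.6401 0.0977 0.064 ]
handle scene [array([0.6058, 0.1086, 0.064 ]), array([0.6824, 0.0904, 0.064 ])] [0.6441 0.0995 0.064 ]
origin from knob [ 0.599  -0.0829]
pan [-0.0778 -0.0043]
handle [-0.1879 -0.001 ]
deck a [-0.2144  0.0954]
deck b [-0.2094 -0.1777]
plate c [-0.0978 -0.134 ]
```

```bash
cat >> h.py <<'E'
YAW=-1.803; O=np.array([.602,-.0814])
def where():
    s=bot.sense(); c,n=np.cos(YAW),np.sin(YAW); R=np.array([[c,-n],[n,c]])
    p=R.T@(s['eef_pos'][:2]-O); w,x,y,z=s['tool_rot']
    tx=np.array([1-2*(y*y+z*z),2*(x*y+w*z)]); a=R.T@tx
    print('t',round(s['time_s'],2),'roaster xyz mm',np.round(1000*np.r_[p,s['eef_pos'][2]],1),'tool x vs -x deg',round(np.degrees(np.arctan2(-a[1],-a[0])),2),'F(roaster)',np.round(np.r_[R.T@s['force'][:2],s['force'][2]],1),'w',round(s['grip_width'],4))
E
python3 -m creep '[[[-3.1,3.8,0,-1.3,0],[-3.1,3.8,0,0,0],[-3.1,3.8,0,0,0],[-3.1,3.8,0,0,0],[-3.1,3.8,0,0,0],[-3.1,3.8,0,0,0],[-3.1,3.8,0,0,0],[-3.1,3.8,0,0,0],[-3.1,3.8,0,0,0],[-3.1,3.8,0,0,0],[-3.1,3.8,0,0,0],[0,0,0,0,0]]]'
python3 -c "from h import *;where()"
```

```text
time_s: 1.6
eef_pos: [0.4925, 0.1981, 0.2419]
tool_rot: [-0.0, 0.786, 0.619, -0.0]
force: [0.5, 0.2, -0.5]
grip_width: 0.0002
t 1.6 roaster xyz mm [-246.8 -170.9  241.9] tool x vs -x deg -0.25 F(roaster) [-0.4  0.4 -0.5] w 0.0002
```

```bash
python3 -m creep '[[[0,3.6,0,0,0],[0,0,3.3,0,0],[0,0,3.3,0,0],[-2,0,0,0,0],[-1.5,0,0,0,0],[0,0,0,0,0]]]'
python3 - <<'E'
from h import *
where(); d=grab('scene'); cv2.imwrite('pics/c3.png',cv2.resize(d['pixels'][100:310,130:410,::-1],(800,600)))
E
```

```text
time_s: 2.35
eef_pos: [0.5189, 0.1571, 0.1781]
tool_rot: [0.001, 0.785, 0.62, 0.001]
force: [-0.2, 0.9, 0.2]
grip_width: 0.0002
t 2.35 roaster xyz mm [-213.  -135.7  178.1] tool x vs -x deg -0.09 F(roaster) [-0.8 -0.4  0.2] w 0.0002
```

View pics/c3.png

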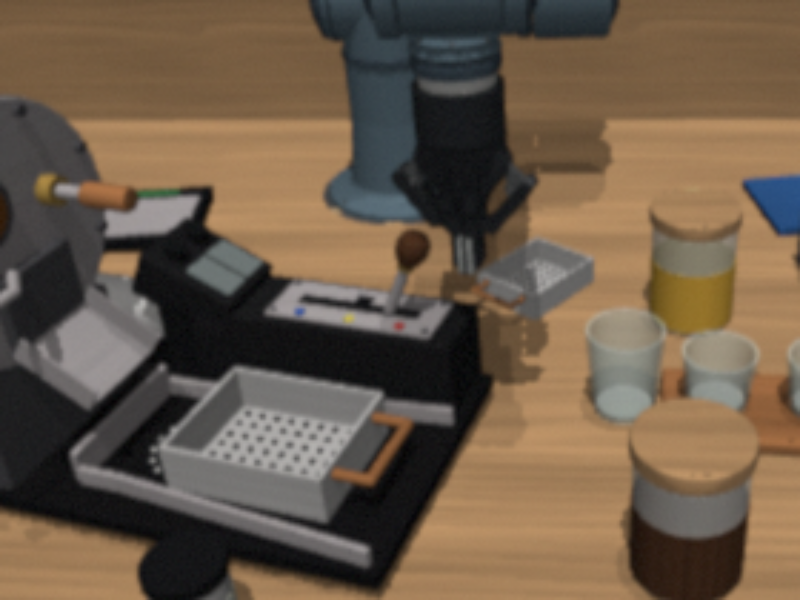

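The fingers (465,250) stand in front of the knob (412,248). The knuckles stick out over the knob in the push direction, so I'll turn the tool 90° to put them across it.

```bash
python3 -m creep '[[[0,0,0,10,0],[0,0,0,10,0],[0,0,0,10,0],[0,0,0,10,0],[0,0,0,10,0],[0,0,0,10,0],[0,0,0,10,0],[0,0,0,10,0],[0,0,0,10,0],[0,0,0,0,0]]]'
python3 -c "from h import *;where();print(bot.sense()['joint_pos'])"
python3 -m creep '[[[0,1.5,0,0,0],[0,1.5,0,0,0],[0,1,0,0,0],[0,1,0,0,0],[0,1,0,0,0],[0,0,0,0,0]]]'
python3 -c "from h import *;where()"
```

```text
time_s: 3.65
eef_pos: [0.5188, 0.1583, 0.1773]
tool_rot: [-0.0, 0.993, -0.115, 0.001]
force: [0.3, 0.7, -0.6]
grip_width: 0.0001
t 3.65 roaster xyz mm [-214.1 -136.1  177.3] tool x vs -x deg -89.87 F(roaster) [-0.7  0.1 -0.6] w 0.0001
[8.69127865e-02 6.25044934e-02 1.88740529e+00 1.50720676e-04
 1.18994956e+00 3.16744664e-01]
time_s: 4.4
eef_pos: [0.5047, 0.0992, 0.1767]
tool_rot: [-0.0, 0.993, -0.116, 0.001]
force: [1.4, 3.3, 2.3]
grip_width: -0.0002
t 4.4 roaster xyz mm [-153.4 -136.2  176.7] tool x vs -x deg -90.04 F(roaster) [-3.5  0.6  2.3] w -0.0002
```

```bash
python3 -m creep '[[[0,1,0,0,0],[0,1,0,0,0],[0,1,0,0,0],[0,1,0,0,0],[0,0,0,0,0]]]'
python3 -c "from h import *;where()"
python3 -m creep '[[[0,1,0,0,0],[0,1,0,0,0],[0,1,0,0,0],[0,0.8,0,0,0],[0,0,0,0,0],[0,0,0,0,0]]]'
python3 - <<'E'
from h import *
where(); d=grab('scene'); cv2.imwrite('pics/c4.png',cv2.resize(d['pixels'][100:310,130:410,::-1],(800,600)))
E
```

```text
time_s: 5.03
eef_pos: [0.495, 0.06, 0.1761]
tool_rot: [0.0, 0.993, -0.116, -0.0]
force: [-1.4, 0.6, 0.7]
grip_width: -0.0004
t 5.03 roaster xyz mm [-112.9 -136.7  176.1] tool x vs -x deg -90.06 F(roaster) [-0.3 -1.5  0.7] w -0.0004
time_s: 5.78
eef_pos: [0.4866, 0.0237, 0.1763]
tool_rot: [-0.0, 0.993, -0.116, 0.0]
force: [0.3, -0.3, -0.5]
grip_width: 0.0
t 5.78 roaster xyz mm [ -75.7 -136.5  176.3] tool x vs -x deg -90.0 F(roaster) [ 0.2  0.4 -0.5] w 0.0
```

View pics/c4.png

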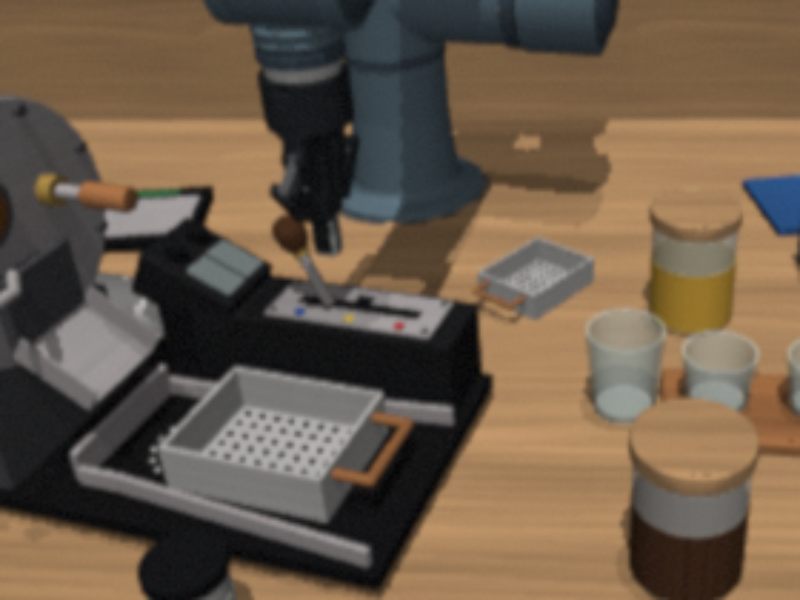

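The lever now leans toward the drum with its knob at (290,233), and there is no contact force. Next I'll retreat and get in front of the pan handle.

```bash
python3 -m creep '[[[0,-4,0,0,0],[0,-5,-2,0,0],[0,-5,-3,0,0],[4.5,-1,-1,0,0],[4.5,0,0,0,0],[4.5,0,0,0,0],[0,0,4,0,0],[0,0,4,0,0],[0,0,4,0,0],[0,0,3,0,0],[0,0,0,0,0]]]'
python3 -c "from h import *;where()"
```

```text
time_s: 7.2
eef_pos: [0.6501, 0.1389, 0.083]
tool_rot: [0.0, 0.993, -0.116, -0.003]
force: [-0.2, 0.0, 1.2]
grip_width: -0.0001
t 7.2 roaster xyz mm [-225.5   -3.8   83. ] tool x vs -x deg -89.97 F(roaster) [ 0.  -0.2  1.2] w -0.0001
```

```bash
python3 -m creep '[[[0.3,0,2.7,0,0],[0,0,0,0,0],[0,1,0,0,0],[0,1,0,0,0],[0,1,0,0,0],[0,1,0,0,0],[0,0,0,0,0]]]'
python3 - <<'E'
from h import *
where(); d=grab('scene'); cv2.imwrite('pics/c5.png',cv2.resize(d['pixels'][130:310,130:370,::-1],(800,600)))
E
```

```text
time_s: 8.07
eef_pos: [0.6461, 0.098, 0.0596]
tool_rot: [0.0, 0.993, -0.116, 0.0]
force: [-0.5, 0.8, 0.8]
grip_width: 0.0
t 8.07 roaster xyz mm [-184.7    1.7   59.6] tool x vs -x deg -90.04 F(roaster) [-0.7 -0.6  0.8] w 0.0
```

View pics/c5.png

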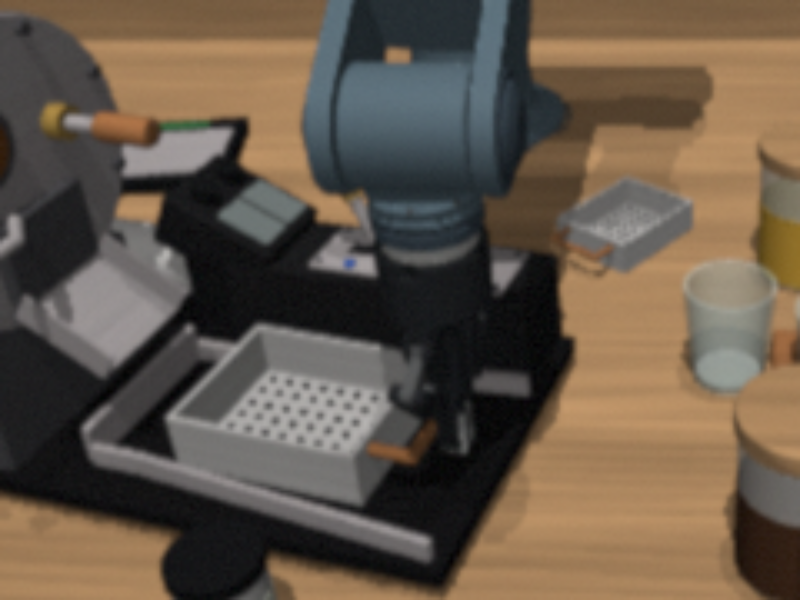

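The fingertips (455,430) are right in front of the handle bar, and the pan is still flat and square. I'll push on.

```bash
python3 -m creep '[[[0,0.8,0.3,0,0],[0,0.8,0,0,0],[0,0.8,0,0,0],[0,0.8,0,0,0],[0,0.8,0,0,0],[0,0,0,0,0]]]'
python3 -c "from h import *;where()"
python3 -m creep '[[[0,0.6,0,0,0],[0,0.4,0,0,0],[0,0.4,0,0,0],[0,0,0,0,0]]]'
python3 -c "from h import *;where()"
```

```text
time_s: 8.88
eef_pos: [0.6363, 0.0589, 0.0558]
tool_rot: [0.001, 0.993, -0.116, -0.001]
force: [0.9, 0.4, 0.4]
grip_width: -0.0001
t 8.88 roaster xyz mm [-144.4    1.1   55.8] tool x vs -x deg -90.03 F(roaster) [-0.6  0.8  0.4] w -0.0001
time_s: 9.38
eef_pos: [0.6333, 0.0459, 0.056]
tool_rot: [0.0, 0.993, -0.116, -0.0]
force: [0.8, 0.2, 0.7]
grip_width: -0.0002
t 9.38 roaster xyz mm [-131.1    1.2   56. ] tool x vs -x deg -90.0 F(roaster) [-0.3  0.7  0.7] w -0.0002
```

```bash
python3 -m creep '[[[0,0.4,0,0,0],[0,0.2,0,0,0]]]'; python3 -c "from h import *;where()"
python3 -m creep '[[[0,0.2,0,0,0],[0,0.2,0,0,0]]]'; python3 -c "from h import *;where()"
python3 -m creep '[[[0,0.1,0,0,0],[0,0.1,0,0,0]]]'; python3 -c "from h import *;where()"
```

```text
time_s: 9.62
eef_pos: [0.6322, 0.0405, 0.0562]
tool_rot: [-0.0, 0.993, -0.116, -0.0]
force: [0.2, 1.4, -1.4]
grip_width: 0.0
t 9.62 roaster xyz mm [-125.6    1.3   56.2] tool x vs -x deg -89.99 F(roaster) [-1.4 -0.1 -1.4] w 0.0
time_s: 9.88
eef_pos: [0.6312, 0.0378, 0.0562]
tool_rot: [-0.001, 0.993, -0.116, -0.0]
force: [-0.4, 9.5, -0.2]
grip_width: 0.0001
t 9.88 roaster xyz mm [-122.7    1.    56.2] tool x vs -x deg -90.04 F(roaster) [-9.2 -2.6 -0.2] w 0.0001
time_s: 10.12
eef_pos: [0.6304, 0.0377, 0.0562]
tool_rot: [-0.003, 0.993, -0.116, -0.001]
force: [-0.1, 14.4, 0.2]
grip_width: 0.0
t 10.12 roaster xyz mm [-122.4    0.3   56.2] tool x vs -x deg -90.04 F(roaster) [-14.   -3.4   0.2] w 0.0
```

The tool stopped at x = -122.4 mm with 14 N on it; I had expected about -123 mm at the stop. I'll back off, lift clear and look.

```bash
python3 -m creep '[[[0,-2,0,0,0],[0,-4,0,0,0],[0,-4,0,0,0],[0,0,-5,0,0],[0,0,-5,0,0],[0,0,-5,0,0],[0,-5,0,0,0],[0,-5,0,0,0],[0,-5,0,0,0],[0,-5,0,0,0],[0,-5,0,0,0],[0,0,0,0,0]]]'
python3 - <<'E'
from h import *
where(); grab('scene');d=grab('top'); s=load('scene')
a=cv2.resize(d['pixels'][120:270,325:475,::-1],(600,600),interpolation=cv2.INTER_CUBIC)
cv2.imwrite('pics/c6.png',a)
cv2.imwrite('pics/c7.png',cv2.resize(s['pixels'][160:310,130:330,::-1],(800,600),interpolation=cv2.INTER_CUBIC))
E
```

```text
time_s: 11.62
eef_pos: [0.7109, 0.3793, 0.2054]
tool_rot: [0.0, 0.994, -0.114, 0.0]
force: [-0.0, -0.3, -0.1]
grip_width: 0.0
t 11.62 roaster xyz mm [-473.4    0.   205.4] tool x vs -x deg -89.75 F(roaster) [ 0.3  0.1 -0.1] w 0.0
```

View pics/c6.png

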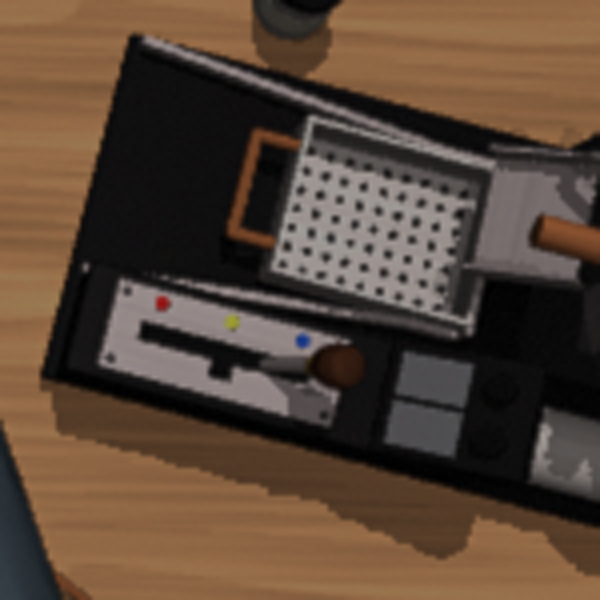

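View pics/c7.png

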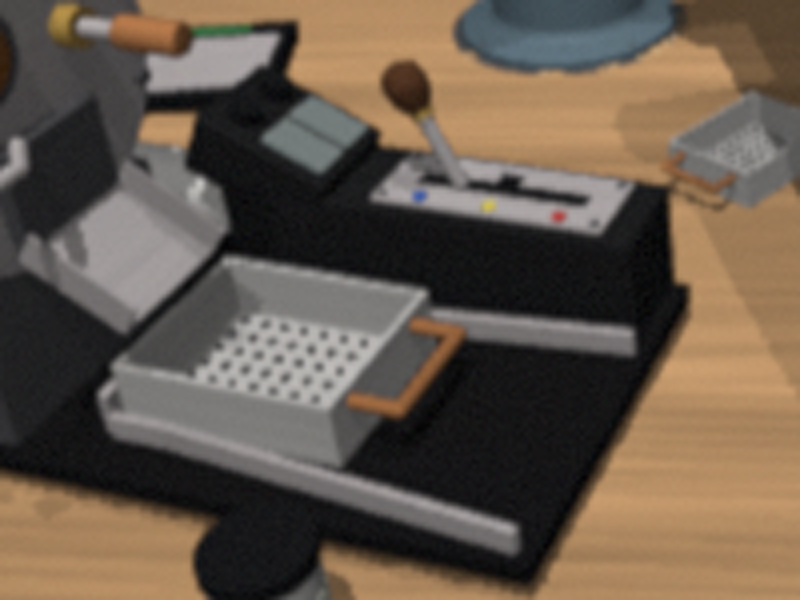

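Both views show the pan against the stop and the lever at the blue end (knob at (337,366) in the top crop, (407,87) in the scene crop). One numeric check before I hand it in.

```bash
python3 - <<'E'
from h import *
c,n=np.cos(YAW),np.sin(YAW); R=np.array([[c,-n],[n,c]]); s=load('scene')
L=lambda p:np.round(1000*(R.T@(p[:2]-O)),1)
f=lambda u,v,z:onz(s,130+u/4,160+v/4,z)
h=[T(255,133,.064),T(233,238,.064)];e=h[0]-h[1];print('handle top',L(sum(h)/2),'yaw',np.arctan2(*(R.T@e[:2])))
h=[f(459,330,.064),f(402,410,.064)];print('handle scene',L(sum(h)/2))
P=[T(312,117,.075),T(495,163,.075),T(265,278,.075)];e=P[1]-P[0];w=P[0]-P[2]
print('pan side yaw',np.arctan2(e[1],e[0])-YAW,'front yaw',-np.arctan2(*(R.T@w[:2])))
print('knob',L(T(337,366,.183)),L(f(407,87,.183)))
def still(a,b): 
    return a
E
python3 - <<'E'
from h import *
for n,a,b in(('scene','scene_5','scene'),):
    x=cv2.imread('pics/scene_5.png').astype(int);y=load('scene')['pixels'][:,:,::-1].astype(int)
    m=(abs(x-y).max(2)>40).astype(np.uint8)
    for nm,(u0,u1,v0,v1) in dict(glasses=(362,475,212,256),tumbler=(332,364,205,250),green=(355,390,165,215),roast=(347,397,240,310),tin=(176,216,285,335)).items(): print(nm,m[v0:v1,u0:u1].mean().round(3))
E
```

```text
handle top [-105.7   -4.9] yaw -0.03217345413416358
handle scene [-107.9   -2.9]
pan side yaw 0.013394774644945429 front yaw -0.04754005975450071
knob [ -38.4 -135.9] [ -41.5 -132.9]
glasses 0.13
tumbler 0.106
green 0.175
roast 0.079
tin 0.0
```

The yaw estimates disagree (hand-picked corners), so I'll fit the handle bar and pan edges by mask before signing off.

```bash
python3 - <<'E'
from h import *
c,n=np.cos(YAW),np.sin(YAW); R=np.array([[c,-n],[n,c]]); L=lambda p:R.T@(p[:2]-O)
def bar(d,px,name):
    hsv=cv2.cvtColor(px,cv2.COLOR_RGB2HSV); m=(hsv[...,0]<16)&(hsv[...,1]>120)&(hsv[...,2]>60)
    vs,us=np.nonzero(m); P=np.array([L(onz(d,u,v,.064)) for u,v in zip(us,vs)])
    k=(P[:,0]<-.09)&(P[:,0]>-.22)&(abs(P[:,1])<.06); P=P[k]
    x0=np.percentile(P[:,0],3); k=(P[:,0]<x0+.014)&(abs(P[:,1]-P[:,1].mean())<.028); P=P[k]
    vx,vy,x,y=cv2.fitLine((P*1000).astype(np.float32),cv2.DIST_HUBER,0,.01,.01).ravel()
    if vy<0: vx,vy=-vx,-vy
    print(name,len(P),'centre',np.round(P.mean(0)*1000,1),'yaw',round(-np.arctan2(vx,vy),4))
bar(load('top'),cv2.imread('pics/top_10.png')[:,:,::-1].copy(),'top before')
for n in('top','scene'):
    d=load(n); bar(d,d['pixels'],n+' after')
bar(load('scene'),cv2.imread('pics/scene_5.png')[:,:,::-1].copy(),'scene before')
# pan floor+rim: bright aluminium, front rim edge & sides in top view
d=load('top'); P=[]
g=cv2.cvtColor(d['pixels'],cv2.COLOR_RGB2GRAY)
us,vs=np.meshgrid(np.arange(380,450),np.arange(140,210))
# rectified view in roaster frame at rim height, 1 mm/px : rows x from -110..90, cols y -90..90
f=200/np.tan(np.radians(float(d['vfov']))/2)
X,Y=np.meshgrid(np.arange(-110,90),np.arange(-90,90),indexing='ij')
W=np.stack([X/1e3,Y/1e3])
xy=np.einsum('ij,jkl->ikl',R,W)+O[:,None,None]
w=np.stack([xy[0],xy[1],np.full(X.shape,.075)]); q=np.einsum('ij,jkl->ikl',d['R'],w)+d['t'][:,None,None]
mu=(f*q[0]/q[2]+d['cx']).astype(np.float32); mv=(f*q[1]/q[2]+d['cy']).astype(np.float32)
o=cv2.remap(d['pixels'],mu,mv,cv2.INTER_CUBIC)[:,:,::-1]
cv2.imwrite('pics/r.png',cv2.resize(o,None,fx=3,fy=3,interpolation=cv2.INTER_CUBIC))
E
```

```text
top before 19 centre [-218.4   -1.4] yaw -0.0044
top after 20 centre [-218.3   -0.7] yaw -0.0073
scene after 70 centre [-105.9    1.8] yaw 0.0164
scene before 85 centre [-182.1    2.6] yaw -0.0156
```

View pics/r.png

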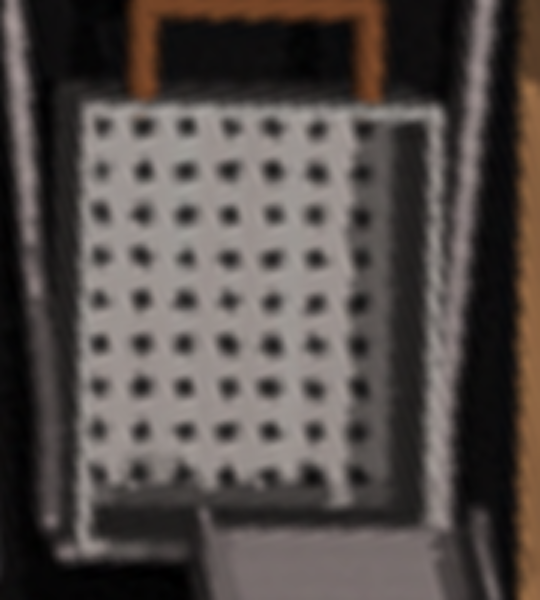

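In the roaster-aligned view the pan's rim runs from x ≈ -75 (row 105) to ≈ +74 mm (row 550). Its edges lie parallel to the axes within about 0.02 rad, so it is home and square.

```bash
python3 -c "
from station import bot
print(bot.sense()['force'],bot.sense()['time_s']); bot.sign_off()"
```

```text
[-0.860314    0.37178242 -0.96964827] 11.725
the job is handed in; nothing more can be done
```

I pushed the air lever over to the blue stop with shut fingertips. I then pushed the pan by its handle bar until it met the back stop, backed clear and handed the job in at 11.7 s. `sign_off` gives no verdict.

**Last checks:**
- **Lever:** the knob's centre measures x ≈ -38 mm (top camera) and -42 mm (scene camera), against -40 mm expected at the rear stop. It stayed there after I let go.
- **Pan position:** it stopped with about 14 N on the fingers at the expected place. The handle measures x ≈ -106 to -108 mm, against -107 mm when home. In the rectified top view the pan's walls run from about -75 to +74 mm, and it looks flat on the deck.
- **Robot:** it stood clear, with only sensor noise on the force reading.

**Checks that failed or disagreed:**
- **Pan angle:** hand-picked corners gave yaw values between about -0.05 and +0.03 rad, and the fitted handle bar in the scene view gave 0.016. The rectified view shows it square to within about 0.02 rad, so I trusted that; the limit is 0.06 rad.
- **Handle fit in the top view:** it locked onto something at x ≈ -218 mm instead of the handle, both before and after the push, so I ignored it.
- **Glasses and jars:** comparing pictures from before and after shows 8–18 % of pixels changed around the glasses, tumbler and jars, and none around the tin. I put this down to the arm and its shadow but did not measure their positions. The planned path stayed above or well clear of them.

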